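# Hang a washed spray-gun cup upside down on its drying peg

### The arm

A 6-joint arm with a two-finger parallel gripper is mounted at the origin on a cart in front of the work surface, level with it; the furniture and walls round the work are solid. World frame = base frame: x ahead of the robot, y to its left, z up, the work surface at z = 0. Lengths are in m, angles in rad, forces in N, time in s.
With the tool pointing down it reaches from about 0.35 to 0.85 m from the base axis. Payload 8.1 kg.
Tool frame: the origin (TCP) lies at the very end of the fingers, on their centre line; the grasp point (between the pads) lies 19 mm behind it (robot.pinch_z is the distance from the TCP to the grasp point, in m); y points along the fingers, x is the direction in which the jaws open and shut, and the axes are right-handed (so a half turn about y gives the same grasp; the last joint's range is limited). The gripper opens to 93 mm and grips with 3 to 60 N. Pads are 15 mm wide; open, the fingers measure 128 mm over their backs; the gripper's body (75 mm by 188 mm) begins 65 mm behind the grasp point.
Start: joints at [-1.224, 0.13, 1.488, -0, 1.523, -0.085], TCP at [0.251, -0.545, 0.219] pointing down, gripper open.
Joint ranges: [-2.96, 2.96], [-0.89, 2.26], [0.02, 2.5], [-1.34, 4.48], [0, 2.73], [-2.66, 2.66]. Speed limits (rad/s): [2.39, 2.39, 2.79, 3.14, 3.14, 3.14].

### API

Orientations are given as a rotation vector (axis times angle).
In Python, from plant import robot gives the robot as it stands.
- The arm moves only by the shell command python3 -m inch 'ROWS' [FORCE]. ROWS is JSON, a list of rows, each a list of 5 numbers: the closure, from -1 (fully open) to 1 (shut), then the shift along the world's x, y, z in m, then the turn about the world's z in rad. A call has 1 to 8 rows; each row is the pose to reach, as a shift and turn from the pose measured when the call began; what a row does not reach only later rows make up. A row lasts 1/8 s, in which the tool goes at most 62.5 mm and 10.7 degrees, less where a joint would pass 70% of its speed; a pose out of reach is approached as far as the arm can. A call with a gripper value outside its range is refused whole. The fingers move at their own pace and stop on an object; FORCE is the grip in N (left out, the last holds). Time passes only in rows, so rows that repeat a pose let the fingers close. It gives the time, the measured TCP pose, the force and the opening at its end, in the units of the state.
- robot.read_state(): the state, without advancing time (a new reading comes with each control period).
- robot.read_camera(name): name is "scene" or "top"; returns a dict with "color" (400x640x3 uint8, red, green, blue), "mtx" (3x3 intrinsics, pixels), "R" (3x3) and "t" (3): a world point X has camera coordinates R X + t. Camera axes: x right, y down, z forward; pixel columns grow to the right and rows downward; lengths in m; the calibration is good to about 2 mm. A picture is of the moment at which its call begins. There is no depth.
- robot.close_job(): hands the job in, once; it reports no verdict.
The state is a dict: "t": time; "q": joint angles; "dq": joint speeds; "joint_torque": joint torques, N m; "tool_pos": TCP position; "orientation": TCP orientation; "force": force on the tool from outside, world axes, zero at the start; "wrist_torque": the same for the moment, N m; "opening": finger opening in m.
Only numpy, scipy, OpenCV 4.12 (cv2) and the standard library are available. Lean on these libraries where they do the work, as an engineer would, in place of code of your own. Each camera call takes 0.05 s, during which the arm holds its last target. There are 200 camera calls.

### The job

The washed metal spray-gun cup lies on the sloping drain rest. Take it off, turn it mouth down and lower it over the taller of the two drying pegs until it hangs there by its inner bottom, then let go. Lower it rather than dropping it, and do not push the loose bung or the sanding block about.

Things in the scene. Friction and masses are not known exactly. Their poses are not given: they have to be found in the camera images.
- cup_center (a point): centre of the cup, on its axis half-way up: plain round straight aluminium cup, open at one end, 56 mm outside diameter, 85 mm tall, wall 3 mm, bottom 5 mm thick, about 0.12 kg. z runs from closed bottom to open mouth (mouth 42.5 mm along +z). At the start it lies on the drain rest on the robot's right, sloping 20 degrees down to the mouth, which points away from the robot; both flanks are free, best gripped nearer the bottom
- cup_floor (a point): centre of the cup's inner bottom, on the axis 5 mm above the underside (37.5 mm from cup_center along its -z); same axes as cup_center
- tall_stand_tip (a point): centre of the flat top of the tall drying peg, 115 mm above the bench: an upright wooden dowel 24 mm thick on a round wooden foot (90 mm wide, 15 mm high) screwed to the bench; z is up. A cup hung on it has its rim 20 mm clear of the foot. Stands on the robot's left.
- short_stand_tip (a point): centre of the flat top of the short drying peg, 65 mm above the bench: the same foot and dowel thickness, but too short for this cup. Stands on the robot's left; the two stands may change places.
- drain_rest: drain rest screwed to the bench: wooden foot 75 x 56 mm and post carrying two 10 mm steel rods, 30 mm apart, sloping 20 degrees down towards its +x; their lower ends turn up 11 mm as stops before the cup's rim, so the cup must be lifted off upward, not pushed forward. Origin at the centre of its underside, z up; the cup's centre starts 95 mm above it
- bung_center (a point): centre of a loose cork bung, 45 mm across and 40 mm tall, standing on the bench near the left front; a bystander
- block_center (a point): centre of a loose sanding block, 62 x 111 x 31 mm, lying on the bench near the right front; a bystander
Things that resemble listed ones, but are neither listed nor needed, are in the scene too. Leave any pink look-alike of the part that bears tall_stand_tip alone.

How it is judged:
At the end, for the whole second after the job is handed in: The cup hangs at rest and released on the tall peg, mouth down: its inner bottom lies on the peg's top (within 6 mm in height and 16 mm sideways) and its axis is within 15 degrees of vertical (horizontal distance between cup_floor and tall_stand_tip below 0.016 m and z of cup_floor in the frame of tall_stand_tip between -0.006 and 0.006 m and angle between cup_center's own z axis and vertical above 2.88 rad and linear speed of cup below 0.03 m/s and contact force between cup and the fingers below 0.1 N); the robot touches nothing.
It fails at once if the cup is dropped (faster than 0.5 m/s with no finger on it) (linear speed of cup above 0.5 m/s and contact force between cup and the fingers below 0.05 N).
It fails at once if the loose bung is pushed more than 30 mm (distance of bung_center from where it was at the start of the episode above 0.03 m).
It fails at once if the sanding block is pushed more than 30 mm (distance of block_center from where it was at the start of the episode above 0.03 m).
It also fails if it takes over 38 s, if anything falls off the work surface, if the arm or the gripper's body presses on something with over 40 N, if the wrist force passes 120 N, or if a joint passes its speed limit or range.

## Working session

There is one attempt and no reset: what is moved stays moved. The work goes in short steps, Python scripts to look and compute and a shell command to move; the robot and the scene stay as the last step left them, time stands still between calls to the robot, and variables do not carry over. Pictures are saved under pics/ and viewed, about 8 in all and at most 12, crops included, and the job is handed in when it is done.

```bash
ls; mkdir -p pics; python3 - <<'E'
from plant import robot
import cv2
for n in("scene","top"):
    c=robot.read_camera(n); cv2.imwrite(f"pics/{n}0.png",c["color"][:,:,::-1]); print(n,c["mtx"].tolist(),c["R"].round(4).tolist(),c["t"].round(4).tolist(),(-c["R"].T@c["t"]).round(3))
print(robot.read_state(),robot.pinch_z)
E
```

```text
pics
scene [[494.5541820292113, 0.0, 316.7306479899288], [0.0, 494.5541820292113, 200.81154510240387], [0.0, 0.0, 1.0]] [[0.8631, -0.5049, 0.0026], [-0.234, -0.4046, -0.884], [0.4474, 0.7624, -0.4674]] [-0.3934, 0.1638, 1.4217] [-0.258 -1.216  0.81 ]
top [[407.73182906978593, 0.0, 319.01243480619434], [0.0, 407.73182906978593, 205.15390952165757], [0.0, 0.0, 1.0]] [[0.0283, -0.9995, 0.0107], [-0.9884, -0.0295, -0.1488], [0.1491, -0.0064, -0.9888]] [-0.0378, 0.4462, 1.2663] [ 0.253 -0.017  1.319]
{'t': 0.1, 'q': array([-1.22436966e+00,  1.31081494e-01,  1.48912690e+00,  9.83832801e-06,
        1.52299595e+00, -8.53862066e-02]), 'dq': array([-0.00112179, -0.00178447, -0.00238204,  0.00042032,  0.00223049,
        0.00042793]), 'joint_torque': array([ 1.60028027e-03, -5.61341035e+01, -4.93095195e+01,  7.71209691e-02,
        2.91020708e-02, -5.45610908e-05]), 'tool_pos': array([ 0.25097432, -0.54444633,  0.2177187 ]), 'orientation': array([-1.38206834,  0.88643672, -0.88434759]), 'force': array([-0.11749392,  0.56820594,  0.02905757]), 'wrist_torque': array([ 0.02801358, -0.00966367,  0.0234094 ]), 'opening': 0.09309175514626164} 0.0188
```

View pics/scene0.png

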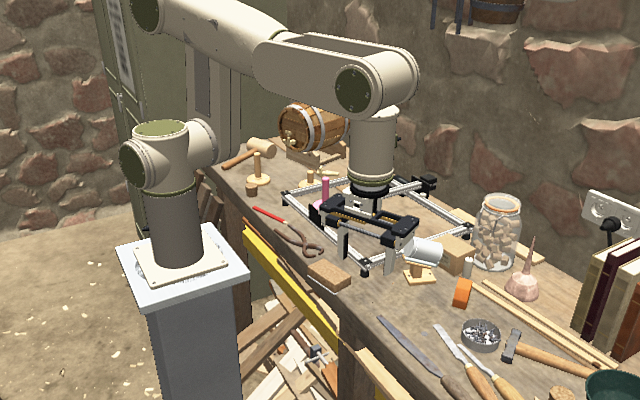

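View pics/top0.png

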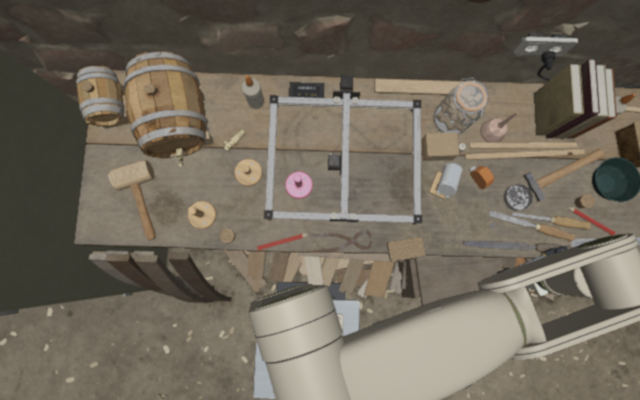

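```bash
python3 - <<'E'
import cv2, numpy as np
t=cv2.imread("pics/top0.png"); s=cv2.imread("pics/scene0.png")
r=lambda im,x,y,w,h,k:cv2.resize(im[y:y+h,x:x+w],None,fx=k,fy=k,interpolation=cv2.INTER_CUBIC)
a=r(t,170,140,100,100,4); b=r(t,410,120,100,100,4)
c=r(s,230,130,100,100,4)[:200*2]; d=r(s,370,210,100,100,4)
cv2.imwrite("pics/crop1.png",cv2.resize(np.vstack([np.hstack([a,b]),np.hstack([c,d])]),(600,600) if 0 else (600,600)))
E
```

```text
(no output)
```

View pics/crop1.png

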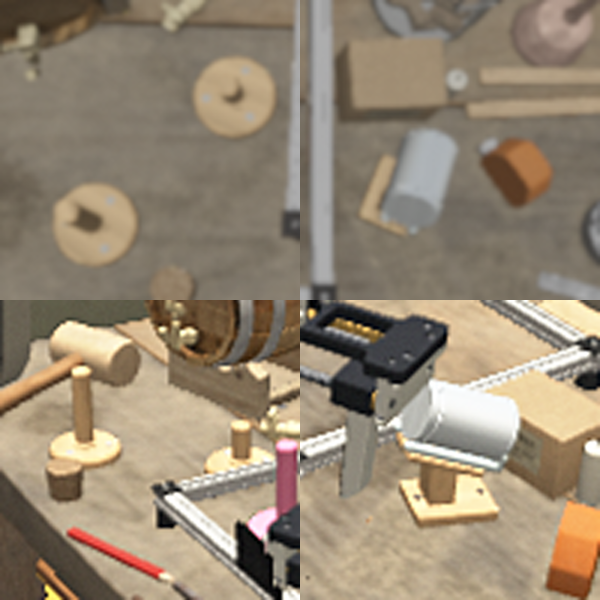

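```bash
cat > h.py <<'E'
import cv2, numpy as np
from plant import robot
from scipy.spatial.transform import Rotation as Ro
def onplane(c,uv,z):
    d=c["R"].T@np.linalg.inv(c["mtx"])@[*uv,1]; o=-c["R"].T@c["t"]
    return o+d*(z-o[2])/d[2]
def two(c1,p1,c2,p2):
    A=[];b=[]
    for c,p in((c1,p1),(c2,p2)):
        P=c["mtx"]@np.c_[c["R"],c["t"]]
        for k in(0,1): r=p[k]*P[2]-P[k]; A.append(r[:3]/np.linalg.norm(r[:3])); b.append(-r[3]/np.linalg.norm(r[:3]))
    return np.linalg.lstsq(np.array(A),np.array(b),rcond=None)[0]
def proj(c,X): p=c["mtx"]@(c["R"]@np.array(X)+c["t"]); return (p[:2]/p[2]).round(1)
E
python3 - <<'E'
from h import *
t=robot.read_camera("top"); s=robot.read_camera("scene")
print("jaw",Ro.from_rotvec(robot.read_state()["orientation"]).as_matrix().round(3).tolist())
print("tall z.115",onplane(t,(194,211),.115),"foot",onplane(t,(201.7,215),.015),"2v",two(t,(194,211),s,(257.3,153.7)))
print("short",onplane(t,(248.3,169.5),.065),two(t,(248.3,169.5),s,(310.3,171)))
print("pink foot",onplane(t,(299,185),.015))
hs=cv2.cvtColor(t["color"],cv2.COLOR_RGB2HSV)[150:210,430:475]
m=((hs[...,1]<45)&(hs[...,2]>110)&(hs[...,0]>60)).astype(np.uint8)
n,l,st,ce=cv2.connectedComponentsWithStats(m); k=1+st[1:,4].argmax()
cn=cv2.findContours((l==k).astype(np.uint8),0,1)[0][0]+[430,150]
r=cv2.minAreaRect(cn); bp=cv2.boxPoints(r); print(st[k],r,bp.round(1).tolist())
print("cup c",onplane(t,r[0],.095))
for p in bp: print(onplane(t,p,.105))
# scene-side manual
for nm,uv in(("bottomcap",(370+107/3+0,210+118/3)),("cupmid",(370+158/3,210+125/3))): print(nm,uv,onplane(s,uv,.1))
print("2v cup",two(t,r[0],s,(370+158/3,210+125/3)))
E
```

```text
jaw [[0.419, -0.0, 0.908], [-0.908, 0.001, 0.419], [-0.001, -1.0, 0.0]]
tall z.115 [0.40614732 0.3463465  0.115     ] foot [0.40663369 0.35088749 0.015     ] 2v [0.40595412 0.34655469 0.1146436 ]
short [0.54905951 0.20094792 0.065     ] [0.54689569 0.20033131 0.07070818]
pink foot [0.51427088 0.04209144 0.015     ]
[  9  14  22  26 349] ((450.3346252441406, 176.7730712890625), (16.664098739624023, 27.6273250579834), 15.255120277404785) [[438.70001220703125, 187.89999389648438], [445.8999938964844, 161.3000030517578], [462.0, 165.60000610351562], [454.70001220703125, 192.3000030517578]]
cup c [ 0.53821642 -0.42607637  0.095     ]
[ 0.50016684 -0.3864482   0.105     ]
[ 0.58423294 -0.4101289   0.105     ]
[ 0.57193151 -0.45933936  0.105     ]
[ 0.48809095 -0.43518929  0.105     ]
bottomcap (405.6666666666667, 249.33333333333334) [ 0.48547387 -0.40567389  0.1       ]
cupmid (422.6666666666667, 251.66666666666666) [ 0.51641101 -0.43614258  0.1       ]
2v cup [ 0.5347455  -0.42480083  0.08930653]
```

```bash
python3 - <<'E'
from h import *
t=robot.read_camera("top"); s=robot.read_camera("scene")
P=lambda x,y,z:onplane(t,(410+(x-300)/3,120+y/3),z)
f=[P(378,152,.012),P(360,213,.012),P(405,236,.012)]; print(np.round(f,3).tolist()); 
d=f[0]-f[1]; e=f[2]-f[1]; print("foot yaw",np.degrees(np.arctan2(d[1],d[0])),np.degrees(np.arctan2(e[1],e[0]))+90,np.linalg.norm(d),np.linalg.norm(e))
b=P(412,212,.1095); print("bottom disc centre",b)
# silhouette edges: crop lines left (412,135)->(388,200), right (456,148)->(440,208); axis points at z interpolated
for a1,a2 in(((412,135),(388,200)),((457,148),(441,208))):
    d=P(*a1,.083)-P(*a2,.107); print("edge yaw",np.degrees(np.arctan2(d[1],d[0])))
for yaw in(-16,-20):
    a=np.array([np.cos(np.radians(20))*np.cos(np.radians(yaw)),np.cos(np.radians(20))*np.sin(np.radians(yaw)),-np.sin(np.radians(20))])
    print(yaw,"centre from bottom",b+.0425*a)
cv2.imwrite("pics/crop2.png",np.hstack([cv2.resize(c["color"][y:y+70,x:x+70,::-1],(400,400),interpolation=cv2.INTER_CUBIC) for c,x,y in((t,420,145),(s,390,220))]))
E
```

```text
[[0.577, -0.407, 0.012], [0.508, -0.386, 0.012], [0.484, -0.435, 0.012]]
foot yaw -16.723809811845168 -26.176659771286438 0.07177674277312932 0.05428468515301446
bottom disc centre [ 0.49154497 -0.411262    0.1095    ]
edge yaw -24.157506125932702
edge yaw -21.063486705901106
-16 centre from bottom [ 0.52993482 -0.42227011  0.09496414]
-20 centre from bottom [ 0.52907341 -0.42492123  0.09496414]
```

View pics/crop2.png

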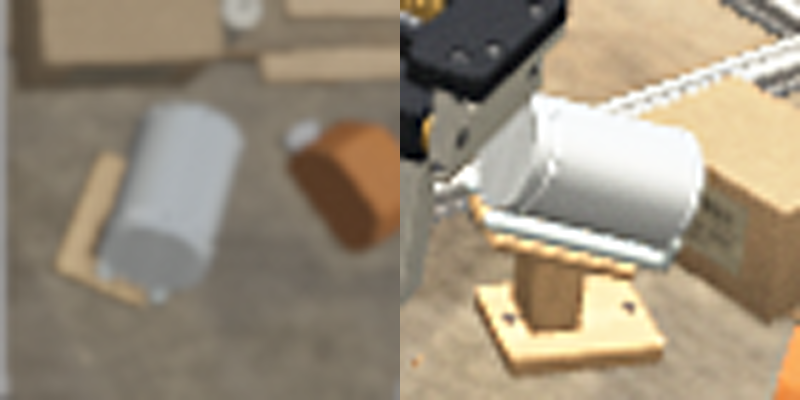

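```bash
python3 -m inch '[[-1,0.05,0.026,0,-0.15],[-1,0.1,0.052,0,-0.3],[-1,0.15,0.078,0,-0.45],[-1,0.2,0.1,0,-0.62],[-1,0.253,0.129,0,-0.78],[-1,0.253,0.129,0,-0.78],[-1,0.253,0.129,0,-0.78]]' 15
python3 - <<'E'
from h import *
for n in("scene","top"):
    c=robot.read_camera(n); cv2.imwrite(f"pics/{n}1.png",c["color"][:,:,::-1])
    st=robot.read_state(); p=st["tool_pos"]; print(n,proj(c,p),proj(c,[.504,-.415,.1046]),proj(c,[.491,-.411,.1095]))
s=cv2.imread("pics/scene1.png");t=cv2.imread("pics/top1.png")
cv2.imwrite("pics/crop3.png",np.hstack([cv2.resize(c[y:y+120,x:x+120],(400,400),interpolation=cv2.INTER_CUBIC) for c,x,y in((t,390,120),(s,360,180))]))
print(Ro.from_rotvec(st["orientation"]).as_matrix()[:,0])
E
```

```text
t: 1.18
tool_pos: [0.504, -0.4156, 0.218]
orientation: [-1.025, 1.46, -1.459]
force: [-0.5, -0.4, 0.6]
opening: 0.0933
scene [418.1 209.5] [413.7 247.6] [409.  246.6]
top [461.8 179.4] [448. 187.] [447.3 190.8]
[-3.41427665e-01 -9.39907979e-01 -3.75264238e-04]
```

View pics/crop3.png

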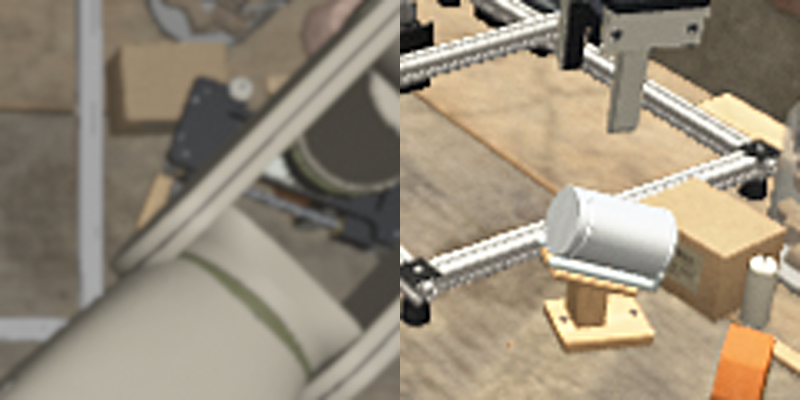

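```bash
python3 -m inch '[[-1,-0.003,0,-0.04,0],[-1,-0.003,0,-0.08,0],[-1,-0.003,0.001,-0.115,0],[-1,-0.003,0.001,-0.131,0],[-1,-0.003,0.001,-0.131,0]]'
python3 -m inch '[[1,0,0,0,0],[1,0,0,0,0],[1,0,0,0,0],[1,0,0,0,0],[1,0,0,0,0],[1,0,0,0,0]]' 12
```

```text
t: 1.9
tool_pos: [0.4989, -0.4156, 0.0864]
orientation: [-1.024, 1.464, -1.46]
force: [1.0, 0.0, 0.4]
opening: 0.0935
t: 2.65
tool_pos: [0.5007, -0.4136, 0.0881]
orientation: [-1.021, 1.462, -1.457]
force: [1.7, 11.2, 9.5]
opening: 0.0553
```

```bash
python3 -m inch '[[1,0,0.002,0.01,0],[1,0,0.003,0.03,0],[1,0,0.003,0.07,0],[1,0,0.003,0.11,0],[1,0,0.003,0.15,0],[1,0,0.003,0.15,0]]' 15
python3 - <<'E'
from h import *
c=robot.read_camera("scene"); st=robot.read_state(); u,v=proj(c,st["tool_pos"]).astype(int); print(u,v)
cv2.imwrite("pics/crop4.png",cv2.resize(c["color"][v-70:v+80,u-75:u+75,::-1],(500,500),interpolation=cv2.INTER_CUBIC))
E
```

```text
t: 3.4
tool_pos: [0.5023, -0.4128, 0.2447]
orientation: [-1.019, 1.454, -1.466]
force: [0.1, -0.5, -2.9]
opening: 0.0552
417 200
```

View pics/crop4.png

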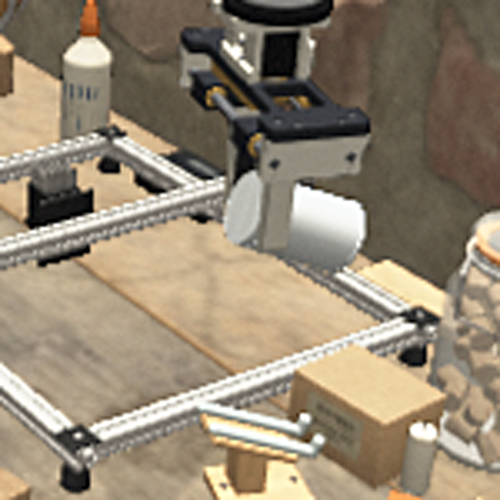

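```bash
cat > look.py <<'E'
from h import *; import sys
c=robot.read_camera("scene"); st=robot.read_state(); u,v=proj(c,st["tool_pos"]).astype(int)
im=c["color"][v-50:v+70,u-60:u+60]
cv2.imwrite(f"pics/{sys.argv[1]}.png",cv2.resize(im[...,::-1],(480,480),interpolation=cv2.INTER_CUBIC))
hs=cv2.cvtColor(im,cv2.COLOR_RGB2HSV); m=((hs[...,1]<25)&(hs[...,2]>170)).astype(np.uint8)
n,l,s,ce=cv2.connectedComponentsWithStats(m); k=1+s[1:,4].argmax(); print("white blob",s[k],ce[k].round(1),"tcp 60,50",st["opening"].round(4))
E
python3 look.py z0; python3 -m inch '[[1,0,0,0,0],[1,0,0,0,0],[1,0,0,0,0],[1,0,0,0,0]]' 6; python3 look.py a1;  python3 -m inch '[[1,0,0,0,0],[1,0,0,0,0],[1,0,0,0,0],[1,0,0,0,0]]' 4; python3 look.py a2
```

```text
t: 4.0
tool_pos: [0.5006, -0.411, 0.2386]
orientation: [-1.021, 1.462, -1.459]
force: [-0.7, 0.6, -2.1]
opening: 0.0555
t: 4.55
tool_pos: [0.5007, -0.411, 0.2388]
orientation: [-1.021, 1.461, -1.459]
force: [0.2, -0.3, -1.4]
opening: 0.0555Traceback (most recent call last):
  File "look.py", line 6, in <module>
    n,l,s,ce=cv2.connectedComponentsWithStats(m); k=1+s[1:,4].argmax(); print("white blob",s[k],ce[k].round(1),"tcp 60,50",st["opening"].round(4))
                                                                                                                           ^^^^^^^^^^^^^^^^^^^
AttributeError: 'float' object has no attribute 'round'
Traceback (most recent call last):
  File "look.py", line 6, in <module>
    n,l,s,ce=cv2.connectedComponentsWithStats(m); k=1+s[1:,4].argmax(); print("white blob",s[k],ce[k].round(1),"tcp 60,50",st["opening"].round(4))
                                                                                                                           ^^^^^^^^^^^^^^^^^^^
AttributeError: 'float' object has no attribute 'round'
Traceback (most recent call last):
  File "look.py", line 6, in <module>
    n,l,s,ce=cv2.connectedComponentsWithStats(m); k=1+s[1:,4].argmax(); print("white blob",s[k],ce[k].round(1),"tcp 60,50",st["opening"].round(4))
                                                                                                                           ^^^^^^^^^^^^^^^^^^^
AttributeError: 'float' object has no attribute 'round'
```

```bash
sed -i 's/st\["opening"\].round(4)/st["opening"]/' look.py
python3 - <<'E'
import cv2,numpy as np
cv2.imwrite("pics/ab.png",np.hstack([cv2.resize(cv2.imread(f"pics/{n}.png"),(260,260)) for n in("z0","a1","a2")]))
E
```

```text
(no output)
```

View pics/ab.png

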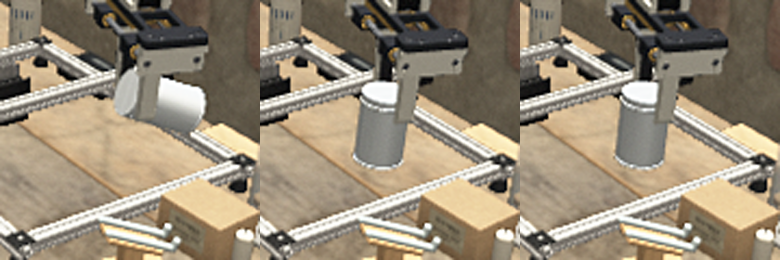

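```bash
python3 look.py a3; python3 - <<'E'
from h import *
c=robot.read_camera("scene"); st=robot.read_state(); p=np.array(st["tool_pos"]);R=Ro.from_rotvec(st["orientation"]).as_matrix()
o=proj(c,p).astype(int)-[60,50]; print(st["t"],p.round(4),np.round(st["force"],2),np.round(st["wrist_torque"],3),st["opening"])
im=cv2.resize(c["color"][o[1]:o[1]+120,o[0]:o[0]+120,::-1],(600,600),interpolation=cv2.INTER_CUBIC)
def mk(X,col): q=((proj(c,X)-o+.5)*5).astype(int); cv2.circle(im,tuple(map(int,q)),3,col,-1)
g=p-.0188*R[:,1]
mk(p,(0,0,255)); mk(g,(0,255,255))
for s in(-1,1): mk(p+s*.028*R[:,0],(0,255,0)); mk(g+s*.028*R[:,0],(255,0,0))
cv2.imwrite("pics/mk.png",im)
E
```

```text
white blob [ 13  74  98  37 544] [59.1 94.6] tcp 60,50 0.05555657814070028
4.7 [ 0.5007 -0.411   0.2387] [ 0.65  0.63 -1.48] [ 0.137  0.026 -0.02 ] 0.05542071808164536
```

View pics/mk.png

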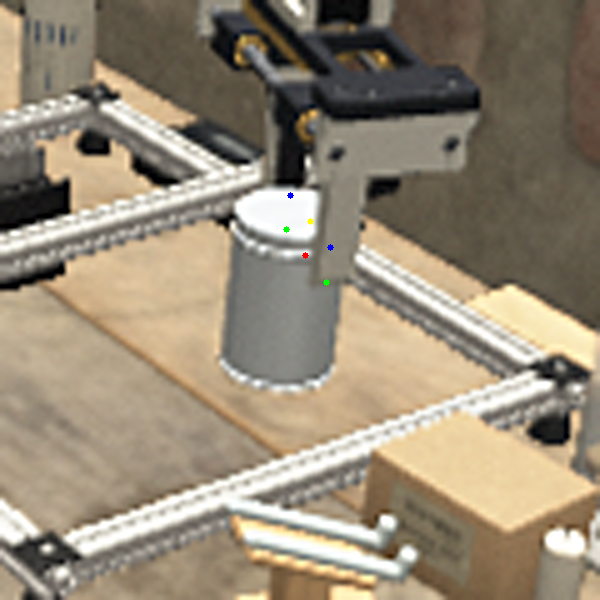

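```bash
python3 - <<'E'
from h import *
from scipy.optimize import least_squares
c=robot.read_camera("scene"); st=robot.read_state(); p=np.array(st["tool_pos"]);R=Ro.from_rotvec(st["orientation"]).as_matrix()
print(np.round(st["q"],3)); print(R.round(3).tolist())
o=proj(c,p).astype(int)-[60,50]; h=-R[:,2] if R[0,2]<0 else R[:,2]; h[2]=0
for e in((284,211),(288,213)):
    uv=np.array(e)/5+o-.5
    f=lambda v:proj(c,[p[0]+v[0]*h[0],p[1]+v[0]*h[1],v[1]])-uv
    P=c["mtx"]@np.c_[c["R"],c["t"]]
    A=[];b=[]
    for k in(0,1):
        r=uv[k]*P[2]-P[k]; A.append([r[:3]@h,r[2]]); b.append(-r[3]-r[:2]@p[:2])
    print(h,np.linalg.solve(A,b),"pinch z",p[2]+.0188)
E
```

```text
[-0.768  0.253  1.314  0.003  1.576  1.15 ]
[[-0.341, 0.002, 0.94], [-0.94, 0.003, -0.341], [-0.003, -1.0, 0.0]]
[ 0.94007127 -0.34097769  0.        ] [-0.01402337  0.26446481] pinch z 0.25756664825919023
[ 0.94007127 -0.34097769  0.        ] [-0.01184703  0.26317575] pinch z 0.25756664825919023
```

```bash
python3 -m inch '[[1,-0.003,0.02,0.01,0.05],[1,-0.006,0.05,0.02,0.15],[1,-0.012,0.1,0.03,0.25],[1,-0.018,0.15,0.04,0.35],[1,-0.024,0.2,0.04,0.45],[1,-0.03,0.25,0.04,0.55],[1,-0.036,0.3,0.04,0.65],[1,-0.042,0.35,0.04,0.75]]' 10
python3 -m inch '[[1,-0.006,0.05,0,0.1],[1,-0.012,0.1,0,0.2],[1,-0.018,0.15,0,0.3],[1,-0.024,0.2,0,0.4],[1,-0.03,0.25,0,0.5],[1,-0.036,0.3,0,0.6],[1,-0.042,0.35,0,0.68],[1,-0.046,0.39,0,0.74]]'
python3 -m inch '[[1,0,0,0,0],[1,0,0,0,0]]'
```

```text
t: 5.75
tool_pos: [0.4583, -0.0595, 0.279]
orientation: [-1.371, 0.907, -0.904]
force: [0.4, 0.3, -0.9]
opening: 0.0553
t: 6.75
tool_pos: [0.4117, 0.3325, 0.2792]
orientation: [-1.543, 0.333, -0.329]
force: [0.7, -0.1, -1.0]
opening: 0.055
t: 7.0
tool_pos: [0.4116, 0.3322, 0.2792]
orientation: [-1.544, 0.333, -0.33]
force: [-0.5, -0.1, -1.2]
opening: 0.0552
```

```bash
cat > both.py <<'E'
from h import *; import sys
st=robot.read_state(); p=np.array(st["tool_pos"]);R=Ro.from_rotvec(st["orientation"]).as_matrix(); g=p-.0188*R[:,1]; o_=[]
print(st["t"],p.round(4),np.round(st["force"],2),st["opening"],R[:,0].round(3))
ims=[]
for n,w in(("scene",110),("top",110)):
    c=robot.read_camera(n); o=proj(c,p).astype(int)-[50,40]; print(n,"origin",o)
    im=cv2.resize(c["color"][max(0,o[1]):o[1]+w,max(0,o[0]):o[0]+w,::-1],(400,400),interpolation=cv2.INTER_CUBIC)
    k=400/w
    for X,col in((g,(0,255,255)),([.406,.3465,.115],(0,0,255)),([.406,.3465,.015],(255,0,0))):
        q=((proj(c,X)-o+.5)*k).astype(int); cv2.circle(im,tuple(map(int,q)),2,col,-1)
    ims.append(im)
cv2.imwrite(f"pics/{sys.argv[1]}.png",np.hstack(ims))
E
python3 both.py b1
```

```text
7.0 [0.4116 0.3322 0.2792] [-0.51 -0.05 -1.22] 0.05519408215366975 [ 0.912 -0.41  -0.002]
scene origin [208  71]
top origin [131 160]
```

View pics/b1.png

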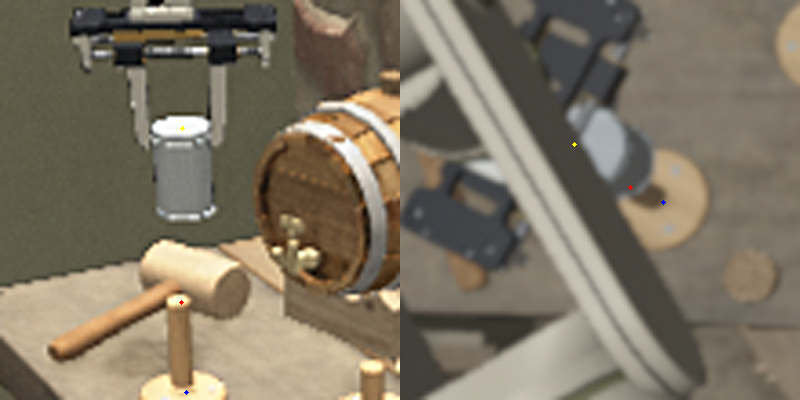

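```bash
python3 - <<'E'
from h import *
s=robot.read_camera("scene");t=robot.read_camera("top");k=400/110
S=lambda x,y:np.array([208,71])+np.array([x,y])/k-.5
T=lambda x,y:np.array([131,160])+np.array([x-400,y])/k-.5
X=two(s,S(182,130),t,T(597,145)); print("top face",X,"resid",proj(s,X)-S(182,130),proj(t,X)-T(597,145))
print("plane z.304",onplane(s,S(182,130),.304),onplane(t,T(597,145),.304))
print("mouth expected px if vertical",(proj(s,[X[0],X[1],X[2]-.085])-[208,71]+.5)*k)
E
```

```text
top face [0.40810472 0.31719996 0.30116395] resid [ 1.05 -0.05] [-0.675  1.225]
plane z.304 [0.4010193  0.30962765 0.304     ] [0.41089097 0.31490601 0.304     ]
mouth expected px if vertical [190.18181818 214.90909091]
```

```bash
python3 -m inch '[[1,0,0.015,0,0],[1,0,0.026,0,0],[1,0,0.026,-0.04,0],[1,0,0.026,-0.08,0],[1,0,0.026,-0.08,0],[1,0,0.026,-0.08,0]]'; python3 both.py b2
```

```text
t: 7.95
tool_pos: [0.4126, 0.3583, 0.201]
orientation: [-1.542, 0.333, -0.332]
force: [-0.3, -0.3, -0.9]
opening: 0.055
7.95 [0.4126 0.3583 0.201 ] [-0.31 -0.26 -0.91] 0.055047035261604385 [ 0.911 -0.411 -0.002]
scene origin [206  90]
top origin [130 164]
```

View pics/b2.png

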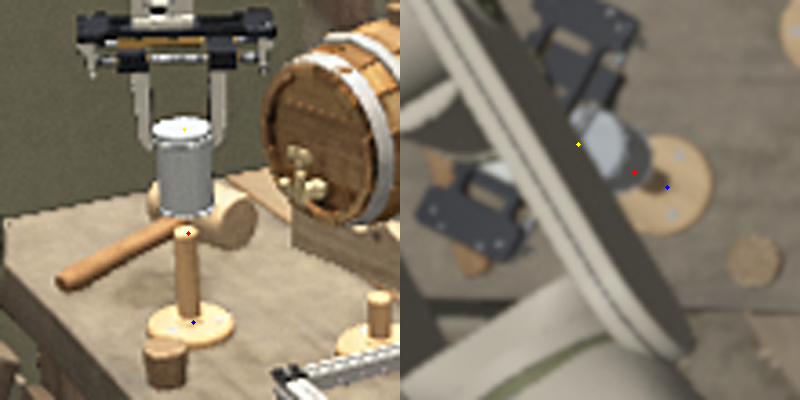

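```bash
python3 - <<'E'
from h import *
s=robot.read_camera("scene");t=robot.read_camera("top");k=400/110
for z in(.138,.222): print(z,"scene",(proj(s,[.406,.3465,z])-[206,90]+.5)*k,"top",(proj(t,[.406,.3465,z])-[130,164]+.5)*k+[400,0])
d=lambda v:(proj(s,np.array([.406,.3465,.18])+v)-proj(s,[.406,.3465,.18]))*k
print("per 10mm x,y,z scene crop px",d([.01,0,0]),d([0,.01,0]),d([0,0,.01]))
# bright rim / cup extents in scene
im=s["color"][90:200,206:316]; hs=cv2.cvtColor(im,cv2.COLOR_RGB2HSV)
m=((hs[...,1]<30)&(hs[...,2]>95)).astype(np.uint8); m[:, :38]=0; m[:,62:]=0
for r in range(28,64): 
    x=np.where(m[r])[0]; print(r*k//1, (x.min()*k//1,x.max()*k//1+3) if len(x) else None,end=" ")
E
```

```text
0.138 scene [187.27272727 211.63636364] top [625.81818182 169.09090909]
0.222 scene [182.90909091 131.63636364] top [592.36363636 153.45454545]
per 10mm x,y,z scene crop px [ 9.45454545 -1.81818182] [-4.         -3.27272727] [-0.36363636 -9.81818182]
101.0 None 105.0 None 109.0 None 112.0 None 116.0 (np.float64(167.0), np.float64(206.0)) 120.0 (np.float64(156.0), np.float64(210.0)) 123.0 (np.float64(152.0), np.float64(213.0)) 127.0 (np.float64(152.0), np.float64(213.0)) 130.0 (np.float64(152.0), np.float64(213.0)) 134.0 (np.float64(152.0), np.float64(224.0)) 138.0 (np.float64(152.0), np.float64(213.0)) 141.0 (np.float64(156.0), np.float64(210.0)) 145.0 (np.float64(163.0), np.float64(210.0)) 149.0 (np.float64(156.0), np.float64(210.0)) 152.0 (np.float64(156.0), np.float64(210.0)) 156.0 (np.float64(156.0), np.float64(210.0)) 160.0 (np.float64(156.0), np.float64(210.0)) 163.0 (np.float64(156.0), np.float64(210.0)) 167.0 (np.float64(156.0), np.float64(210.0)) 170.0 (np.float64(160.0), np.float64(210.0)) 174.0 (np.float64(160.0), np.float64(210.0)) 178.0 (np.float64(160.0), np.float64(213.0)) 181.0 (np.float64(160.0), np.float64(210.0)) 185.0 (np.float64(160.0), np.float64(213.0)) 189.0 (np.float64(160.0), np.float64(210.0)) 192.0 (np.float64(160.0), np.float64(210.0)) 196.0 (np.float64(163.0), np.float64(210.0)) 200.0 (np.float64(163.0), np.float64(210.0)) 203.0 (np.float64(160.0), np.float64(213.0)) 207.0 (np.float64(160.0), np.float64(213.0)) 210.0 (np.float64(160.0), np.float64(203.0)) 214.0 (np.float64(189.0), np.float64(195.0)) 218.0 None 221.0 None 225.0 None 229.0 None
```

```bash
python3 - <<'E'
from h import *
t=robot.read_camera("top")
g=cv2.cvtColor(t["color"],cv2.COLOR_RGB2GRAY)
print("cols 172..203"); 
for r in range(188,222): print(r,*g[r,172:204])
print(proj(t,[.406,.3465,.222]),proj(t,[.406,.3465,.138]),"r px",407.7*.028/1.09)
E
```

```text
cols 172..203
188 68 89 99 89 76 71 64 51 46 60 70 72 72 72 71 63 49 39 60 96 115 119 119 120 121 120 119 118 119 119 119 118
189 72 93 105 95 78 69 59 45 53 65 70 73 73 72 67 55 41 49 81 109 121 121 120 120 121 121 121 121 121 122 121 121
190 68 82 91 84 74 65 51 50 63 69 72 72 73 70 61 45 40 64 100 120 123 122 121 121 121 123 123 122 123 123 123 121
191 66 70 73 73 68 55 47 65 78 77 81 83 75 67 53 38 44 75 107 121 123 122 122 122 123 123 122 123 123 122 122 121
192 66 67 69 68 61 49 60 89 102 98 106 102 82 65 47 35 50 81 107 120 121 120 122 123 123 121 120 120 121 120 119 120
193 66 67 68 66 54 56 91 122 127 123 125 116 90 74 55 44 60 87 109 118 118 117 118 120 120 119 118 119 119 118 117 118
194 67 67 66 62 53 79 128 151 147 136 127 113 114 116 99 81 80 95 112 118 117 117 118 119 119 117 118 118 118 117 116 116
195 66 67 66 60 65 109 152 163 149 137 125 123 147 159 149 133 115 108 115 119 119 119 118 118 118 118 117 118 118 117 117 117
196 68 67 67 65 83 131 160 156 139 130 123 139 166 176 175 167 147 124 115 115 117 118 118 119 120 119 119 118 118 116 117 120
197 67 67 67 68 88 1
[... 2255 characters left out ...]
122 140 155 152 134 112 95 88 86 89 105 130
217 185 187 187 178 149 103 72 67 67 66 68 68 68 67 69 70 83 113 136 147 152 160 166 166 159 146 134 124 120 125 139 152
218 176 186 188 184 169 132 87 68 67 68 67 67 68 68 67 67 74 102 137 157 162 164 166 167 168 165 162 155 151 156 160 162
219 161 182 188 187 180 156 113 76 67 67 68 67 68 69 68 67 69 84 122 150 159 163 163 165 167 168 168 164 163 165 164 164
220 146 174 186 188 186 174 141 93 68 66 68 68 68 67 68 68 66 72 100 135 154 159 161 162 164 166 167 167 168 169 167 167
221 137 161 183 188 188 183 162 121 79 67 66 67 68 67 68 68 68 67 82 118 145 155 158 161 162 163 165 167 168 168 168 168
[182.4 205.7] [191.6 210. ] r px 10.473027522935778
```

```bash
python3 -m inch '[[1,0,0,-0.02,0],[1,0,0,-0.04,0],[1,0,0,-0.06,0],[1,0,0,-0.08,0],[1,0,0,-0.092,0],[1,0,0,-0.092,0]]'; python3 -m inch '[[1,0,0,-0.003,0],[1,0,0,-0.006,0],[1,0,0,-0.006,0]]'
```

```text
t: 8.95
tool_pos: [0.4121, 0.3576, 0.1077]
orientation: [-1.542, 0.334, -0.331]
force: [-0.1, 0.1, -1.7]
opening: 0.0549
t: 9.32
tool_pos: [0.4122, 0.3576, 0.1019]
orientation: [-1.542, 0.334, -0.331]
force: [0.7, -1.1, -1.4]
opening: 0.0551
```

```bash
for i in 1; do python3 -m inch '[[1,0,0,-0.003,0],[1,0,0,-0.004,0],[1,0,0,-0.004,0]]'; python3 -m inch '[[1,0,0,-0.003,0],[1,0,0,-0.004,0],[1,0,0,-0.004,0]]'; done
```

```text
t: 9.7
tool_pos: [0.4121, 0.3576, 0.0977]
orientation: [-1.542, 0.334, -0.331]
force: [-0.3, -1.3, -2.0]
opening: 0.0551
t: 10.07
tool_pos: [0.4127, 0.3582, 0.0954]
orientation: [-1.541, 0.333, -0.332]
force: [-3.7, -1.2, 9.6]
opening: 0.055
```

```bash
python3 -m inch '[[1,0,0,0,0],[1,0,0,0,0]]'; python3 -m inch '[[-1,0,0,0,0],[-1,0,0,0,0],[-1,0,0,0,0],[-1,0,0,0,0],[-1,0,0,0,0]]'; python3 both.py b3
```

```text
t: 10.32
tool_pos: [0.413, 0.3584, 0.0956]
orientation: [-1.54, 0.333, -0.332]
force: [0.1, -0.3, 1.5]
opening: 0.0551
t: 10.95
tool_pos: [0.4129, 0.3584, 0.0955]
orientation: [-1.54, 0.333, -0.332]
force: [0.2, 0.0, -1.1]
opening: 0.0927
10.95 [0.4129 0.3584 0.0955] [ 0.19  0.   -1.07] 0.09266078240670157 [ 0.911 -0.412 -0.001]
scene origin [208 117]
top origin [142 169]
```

View pics/b3.png

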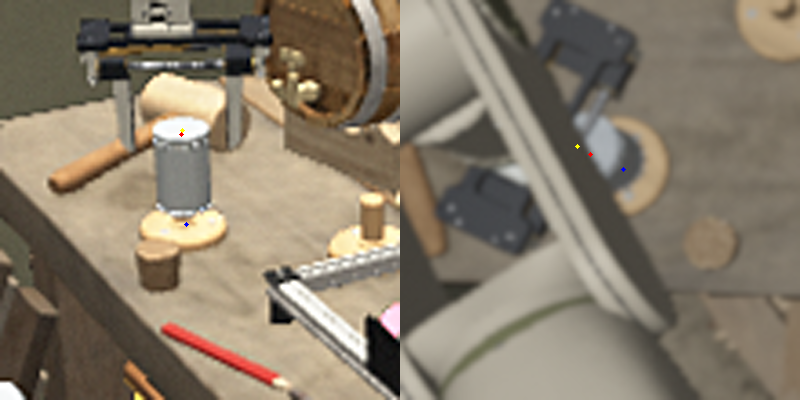

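```bash
python3 -m inch '[[-1,0,0,0.01,0],[-1,0,0,0.03,0],[-1,0,0,0.06,0],[-1,0,0,0.1,0],[-1,0,0,0.15,0],[-1,0,0,0.15,0],[-1,0,0,0.15,0],[-1,0,0,0.15,0]]'
python3 - <<'E'
from h import *
ims=[]
for n in("scene","top"):
    c=robot.read_camera(n); o=proj(c,[.406,.3465,.1]).astype(int)-50
    im=cv2.resize(c["color"][o[1]:o[1]+100,o[0]:o[0]+100,::-1],(400,400),interpolation=cv2.INTER_CUBIC)
    for z in(.12,.035): cv2.circle(im,tuple(map(int,(proj(c,[.406,.3465,z])-o+.5)*4)),2,(0,0,255),-1)
    ims.append(im)
cv2.imwrite("pics/fin.png",np.hstack(ims)); print(robot.read_state()["force"],robot.read_state()["dq"].max())
E
```

```text
t: 12.05
tool_pos: [0.4122, 0.3579, 0.2439]
orientation: [-1.542, 0.334, -0.331]
force: [0.0, 0.4, -1.1]
opening: 0.0926
[ 0.05017785  0.14834427 -0.32880492] 0.0008893617043183212
```

View pics/fin.png

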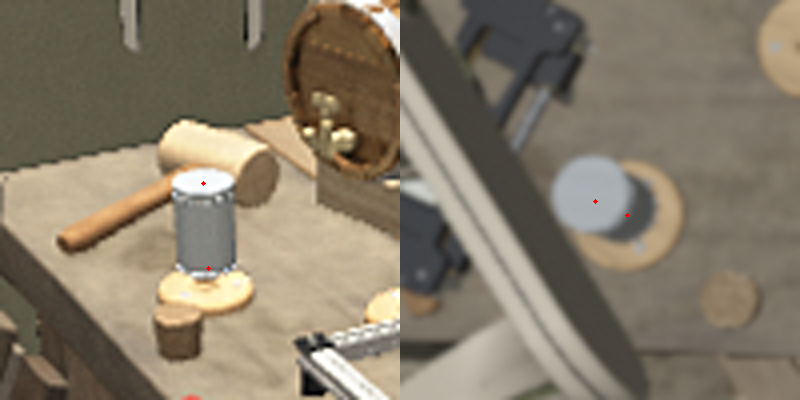

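The cup hangs upright on the tall peg. Its top disc is centred near (592,196), against (595,201) expected, which is about 4 mm off. The rim is clear of the foot, the bung is where it was, and the gripper is well clear.

```bash
python3 -c "
from plant import robot
robot.close_job(); print(robot.read_state()['t'])"
```

```text
the job is handed in; nothing more can be done
the job is handed in; nothing more can be done
```

The cup is hanging mouth down on the tall peg, released, and the job is handed in. About 12 s of the 38 s had been used at the last move.

**What I did:** I gripped the cup near its closed end and lifted it straight up off the drain rest. Easing the grip let it swing mouth down under its own weight. I carried it over the frame and lowered it until the wrist felt the peg (about 10 N), then opened the fingers and withdrew straight up.

**Last checks:**
- **Seating:** in both camera views the cup stands upright. Its centre is about 4 mm from the measured peg axis, and its rim is clear of the foot.
- **Gripper:** the fingers are open and well above the cup, with wrist force near zero.
- **Bystanders:** the bung had not visibly moved. I did not look at the sanding block again, but no move went near it.

**What did not go as planned:** the cup slipped about 13 mm off the fingers' centre line when it swung. I measured that and corrected for it before lowering. Closing on the cup on the rest also gave a sideways and upward wrist force of about 11 N and 10 N.

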